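Tighten the flow-block coupling and hold the inspection mirror on it

TASK

Turn the steel hex coupling nut on the white flow block clockwise until it is fully home against its stop, so that its orange stripes face the sides. Then take the inspection mirror by its yellow grip bar and turn it until its small blue camera sees the striped nut in it, that is until the reflected red line points straight at the middle of the nut, and finish while still holding the mirror steady at that angle (it springs back if let go). Leave the glassware and the other things on the bench where they stand.

Things in the scene. Friction and masses are not known exactly. Their poses are not given: they have to be found in the camera images.
- coupling (a joint): turn of the steel hex coupling nut about its vertical axis, rad: grows clockwise seen from above (tightening); it starts somewhere between 0 and 0.7 and its hard stop, fully home, is at 2.0. Stiff by friction only (about 0.08 N m), stays where it is left
- coupling_center (a point): centre of the captive steel hex nut, upright on the flow block: 32 mm across flats, 37 across corners, 36 high; this point on its axis half-way up, 115 mm above the table. z up; y is square to the two opposite flats with 12 mm wide orange stripes (also marked on top), the other flats at 60 degree steps. Axes turn with the nut
- flowblock: fixed white flow block with a blue foot, 126 x 106 mm, top 80 mm above the table, origin under its centre below the nut; front (-x) has a small display, y to its left. A 40 mm collar (to 92 mm) lies under the nut, a 16 mm dark pipe stub ends 11 mm above the nut. With the nut fully home the striped flats face the block's left and right
- mirror (a joint): turn of the mirror about its upright pivot, rad: 0 at rest (mirror faces the small blue camera), positive anticlockwise seen from above, range -1.3 to 1.3. A spring (0.08 N m/rad) always brings it back to 0 when let go
- mirror_grip (a point): centre of the yellow grip bar on top of the inspection mirror, on the pivot axis, 171 mm above the table: 14 mm thick (along x), 40 long (along y), 36 high (153 to 189 mm above the table). z up. Axes turn with the mirror: x is square to the glass, out of its reflecting face. The mirror below is 64 mm wide, 58 high, its glass on the pivot axis
- inspector: fixed aluminium base, 270 x 76 x 14 mm, of the mirror and the small blue camera; origin on the table under the mirror's pivot, x from the pivot towards the camera. The camera lens is 155 mm from the pivot, looks level at it from 115 mm above the table; camera top 138 mm above the table, its back 233 mm from the pivot
- sightline: the camera's line of sight after reflection, seen as a thin red light line 350 mm long (passes through things). Origin on the pivot axis at the mirror glass, 115 mm above the table; x axis along the reflected line, level; z up. It turns about the pivot by twice the mirror's turn, and at mirror rest points back to the camera
- beaker: clear plastic beaker, 84 mm across, 100 tall; a bystander, origin at the centre of its underside
- red_cup: red plastic cup, 80 mm across, 85 tall; a bystander, origin at the centre of its underside
- flask: glass conical flask, 88 mm across at the foot, 130 tall; a bystander, origin at the centre of its underside
- reagent: amber bottle with a blue cap, 60 mm across, 130 tall; a bystander, origin at the centre of its underside
- vial: small glass vial with a white cap, 28 mm across, 55 tall; a bystander, origin at the centre of its underside
- tub: low clear open tub, 80 x 80 x 40 mm; a bystander, origin at the centre of its underside
- jar: glass jar with a green cap, 48 mm across, 60 tall; a bystander, origin at the centre of its underside
Mind the look-alikes: they are no part of the job. What is shaped like the flowblock but brown or turquoise is not meant.

How it is judged:
By the outcome, as a careful person would: the job done as asked, in the order asked, and still so for the second after the job is handed in, while the arm keeps its last pose, push and grip.
It also fails if it takes over 64 s, if anything falls off the work surface, if the arm or the gripper's body presses on something with over 40 N, if the wrist force passes 120 N, or if a joint passes its speed limit or range.

ROBOT

A 6-joint arm with a two-finger parallel gripper is mounted at the origin on the work surface. World frame = base frame: x ahead of the robot, y to its left, z up, the work surface at z = 0. Lengths are in mm, angles in rad, forces in N, time in s.
With the tool pointing down it reaches from about 350 to 975 mm from the base axis. Payload 7.1 kg.
Tool frame: the origin (TCP) lies midway between the tips of the shut fingers; the grasp point (between the pads) lies ctrl.grip_point_offset behind it (ctrl.grip_point_offset is the distance from the TCP to the grasp point, in mm); z points along the fingers, y is the line along which they close (so a half turn about z gives the same grasp; the last joint's range is limited). The gripper opens to 88 mm and grips with 3 to 60 N. Pads are 20 mm wide; open, the fingers measure 115 mm over their backs; the gripper's body (75 mm by 178 mm) begins 61 mm behind the grasp point.
Start: joints at [-1.324, 0.423, 1.63, -0, 1.089, -0.019], TCP at [164.194, -603.03, 192.175] pointing down, gripper open.
Joint ranges: [-3, 3], [-0.9, 2.11], [0.09, 2.58], [-1.31, 4.45], [0.11, 2.69], [-2.54, 2.54]. Speed limits (rad/s): [2.39, 2.39, 3.01, 3.14, 3.14, 3.14].

INTERFACE

Orientations are given as a rotation vector (axis times angle).
In Python, from workcell import ctrl, get_image, close_job, finder gives the robot as it stands.
- The arm moves only by the tool servo_tool, never from a script. Its argument "deltas" is a list of rows, each a list of 2 entries, a list of its own where there are three numbers: the shift along the tool's x, y, z in mm, then the turn, a rotation vector about the tool's x, y, z in rad. A call has 1 to 5 rows; each row is the pose to reach, as a shift and turn from the pose commanded when the call began, along the tool's axes at that moment; what a row does not reach only later rows make up. A row lasts 1/12 s, in which the tool goes at most 41.7 mm and 7.16 degrees, less where a joint would pass 70% of its speed; a pose out of reach is approached as far as the arm can. A call with a gripper value outside its range is refused whole. "grip" is the closure, from -1 (fully open) to 1 (shut), so that 0 is half open, set as the call begins (left out, the last holds). The fingers move at their own pace and stop on an object; the grip force is fixed at half the most. Time passes only in rows, so rows that repeat a pose let the fingers close. It gives the time, the measured TCP pose, the force, the opening and the grip force at its end, in the units of the state.
- ctrl.get_obs(): the state, without advancing time (a new reading comes with each control period).
- get_image(name): name is "scene" or "side" or "wrist"; returns a dict with "frame" (384x512x3 uint8, blue, green, red), "depth" (384x512 float32, mm along the optical axis (not along the pixel's ray), 0 where there is no reading), "K" (3x3 intrinsics, pixels), "dist" ([k1, k2, p1, p2, k3] as OpenCV has them; the pictures are not rectified), "pose" (4x4, takes a point from camera to world coordinates). Camera axes: x right, y down, z forward; pixel columns grow to the right and rows downward; lengths in mm; the calibration is good to about 2 mm. A picture is of the moment at which its call begins.
- close_job(): hands the job in; it is judged then, once.
Trained networks look in a picture, given as the dict that the camera call returned (one of the last four; its "shot" number tells which), for a name from the list of things; names that differ only in an ending like _2 or _b are one class to them, and where a whole thing is asked for, a point or a joint stands for the part that bears it (a point fixed in the world has none). Each returns a list of dicts, best first, with "score" (0 to 1); they miss things now and then, are a little off and sometimes report something else, mostly with a low value. They report only what shows in the picture. A call takes as long as a camera call. They do not tell look-alikes from the thing itself.
- finder.search_frame(query, picture): "rect" ([centre column, centre row, width, height] as shares, 0 to 1, of the picture: columns of its width, rows of its height, round what is visible of it).
- finder.silhouettes(query, picture): "mask" (384x512 bool, what is visible of it) and "rect" ([centre column, centre row, width, height] as shares, 0 to 1, of the picture: columns of its width, rows of its height, round what is visible of it).
The state is a dict: "t": time; "qpos": joint angles; "qvel": joint speeds; "joint_torque": joint torques, N m; "ee_pos": TCP position; "orientation": TCP orientation; "ft_force": force on the tool from outside, world axes, zero at the start; "moment": the same for the moment, N m; "width": finger opening in mm; "grasp_force": force on a finger pad.
Only numpy, scipy, OpenCV 4.12 (cv2) and the standard library are available. Lean on these libraries where they do the work, as an engineer would, in place of code of your own. Each camera call takes 0.05 s, during which the arm holds its last target. There are 200 camera calls.

## Working session

There is one attempt and no reset: what is moved stays moved. The work goes in short steps, Python scripts to look and compute and a tool call to move; the robot and the scene stay as the last step left them, time stands still between calls to the robot, and variables do not carry over. Pictures are saved under pics/ and viewed, at most 10 in all, crops included, and the job is handed in when it is done.

Besides the shell and the picture viewer there is one more tool, called as name(argument=value, ...), one argument or row to a line, values as JSON. servo_tool: Moves the arm, as the interface text tells. Its arguments: {"type":"object","properties":{"deltas":{"type":"array","items":{"type":"array"}},"grip":{"type":"number"}},"required":["deltas"]}

```bash
mkdir -p pics; ls
cat > h.py <<'E'
import numpy as np, cv2
from workcell import ctrl, get_image, close_job, finder
def world(p, uv):
    """pixels (N,2) with depth -> world points"""
    uv=np.atleast_2d(np.asarray(uv,float)); d=p["depth"][uv[:,1].astype(int),uv[:,0].astype(int)]
    n=cv2.undistortPoints(uv.reshape(-1,1,2),p["K"],np.array(p["dist"])).reshape(-1,2)
    c=np.c_[n*d[:,None],d]; T=np.asarray(p["pose"])
    return c@T[:3,:3].T+T[:3,3]
def atz(p, uv, z):
    uv=np.atleast_2d(np.asarray(uv,float)); n=cv2.undistortPoints(uv.reshape(-1,1,2),p["K"],np.array(p["dist"])).reshape(-1,2)
    T=np.asarray(p["pose"]); r=np.c_[n,np.ones(len(n))]@T[:3,:3].T
    return T[:3,3]+r*((z-T[2,3])/r[:,2])[:,None]
def proj(p, X):
    T=np.linalg.inv(p["pose"]); r,_=cv2.Rodrigues(T[:3,:3])
    return cv2.projectPoints(np.atleast_2d(np.asarray(X,float)),r,T[:3,3],p["K"],np.array(p["dist"]))[0].reshape(-1,2)
E
python3 - <<'E'
from h import *
o=ctrl.get_obs(); print(o["t"],o["ee_pos"],o["orientation"],o["width"],ctrl.grip_point_offset)
for n in("scene","side"):
    p=get_image(n); cv2.imwrite(f"pics/{n}0.png",p["frame"]); np.save(f"{n}0.npy",p,allow_pickle=True)
    print(n,np.round(p["pose"],2).tolist())
    for q in("flowblock","coupling_center","mirror_grip","inspector"):
        for f in finder.silhouettes(q,p)[:4]:
            v,u=np.nonzero(f["mask"]); 
            if len(u)==0: continue
            w=world(p,np.c_[u,v]); print(q,round(f["score"],2),np.round(np.array(f["rect"])*[512,384,512,384]),np.median(w,0).round())
E
```

```text
pics
0.0 [ 164.04958321 -602.45514043  191.41558093] [-3.11240237e+00 -4.16081729e-01  2.55407511e-04] 87.76852209131852 18.700000000000003
scene [[-0.52, 0.69, -0.51, 1171.86], [0.86, 0.42, -0.31, 362.41], [-0.0, -0.59, -0.81, 1142.76], [0.0, 0.0, 0.0, 1.0]]
flowblock 0.81 [292. 277.  49.  54.] [682. 220.  78.]
flowblock 0.7 [262. 180.  44.  47.] [400. -34.  75.]
flowblock 0.65 [296. 222.  47.  50.] [503. 149.  77.]
coupling_center 0.5 [299. 207.  10.   8.] [488. 146. 127.]
coupling_center 0.43 [294. 263.  10.  15.] [674. 218. 128.]
mirror_grip 0.61 [216. 178.  18.  31.] [ 543. -132.  129.]
inspector 0.84 [194. 213.  74.  83.] [ 661. -152.   15.]
side [[-0.96, -0.19, 0.19, 309.04], [-0.27, 0.61, -0.75, 808.74], [0.02, -0.77, -0.64, 815.09], [0.0, 0.0, 0.0, 1.0]]
flowblock 0.71 [255. 260.  66.  66.] [468. 172.  77.]
coupling_center 0.78 [168. 242.  21.  19.] [652. 225. 123.]
coupling_center 0.67 [260. 237.  14.  19.] [472. 153. 122.]
mirror_grip 0.69 [263. 158.  11.  40.] [ 534. -125.  135.]
inspector 0.63 [232. 170.  89.  72.] [ 639. -146.   15.]
```

Run:
```python
import cv2,numpy as np
a=cv2.imread("pics/scene0.png")[130:330,130:390]; cv2.imwrite("pics/sc1.png",cv2.resize(a,None,fx=3,fy=3,interpolation=cv2.INTER_CUBIC))
a=cv2.imread("pics/side0.png")[110:310,100:360]; cv2.imwrite("pics/sd1.png",cv2.resize(a,None,fx=3,fy=3,interpolation=cv2.INTER_CUBIC))
```

```text
(no output)
```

View pics/sc1.png

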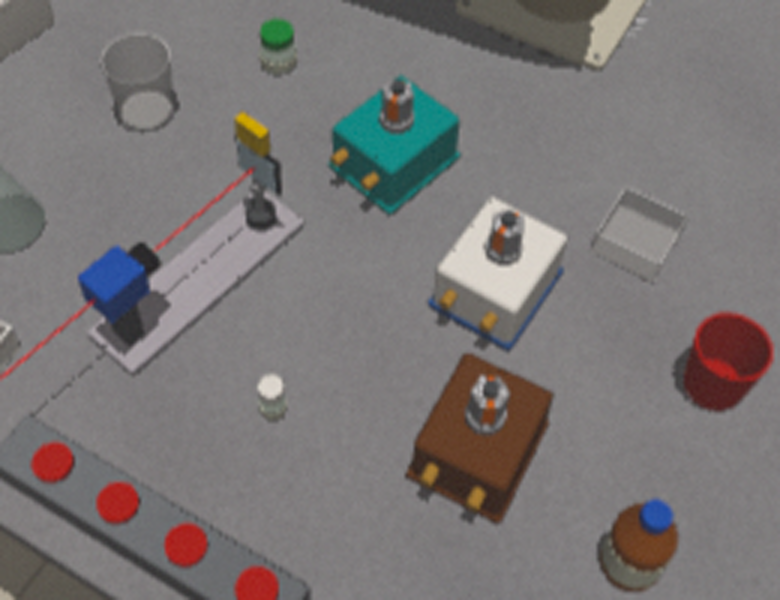

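View pics/sd1.png

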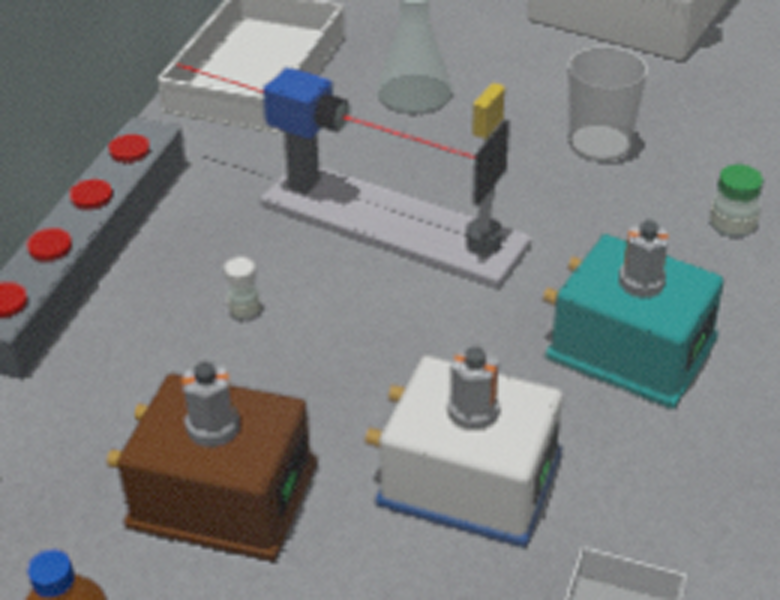

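The white block is at scene crop (500,270) and side crop (470,440), between the turquoise and the brown ones. Its nut's stripes face roughly front and back. The mirror grip is at scene crop (252,132), and its red line points back to the camera. Next I fit the poses from depth.

```bash
cat > fit.py <<'E'
from h import *
def rect(P,lab):
    r=cv2.minAreaRect(P[:,:2].astype(np.float32)); print(lab,len(P),"centre",np.round(r[0],1),"size",np.round(r[1],1),"ang",round(r[2],1))
def fitall(p):
    v,u=np.nonzero(p["depth"]>0); W=world(p,np.c_[u,v]); C=p["frame"][v,u].astype(int); hsv=cv2.cvtColor(p["frame"],cv2.COLOR_BGR2HSV)[v,u].astype(int)
    def trim(P):
        m=np.median(P,0); return P[np.linalg.norm(P-m,axis=1)<90]
    s=(abs(W[:,2]-80)<4)&(hsv[:,1]<50)&(C.min(1)>130)&(np.hypot(W[:,0]-503,W[:,1]-150)<90)
    if s.sum()>50: rect(W[s],"block top")
    s=(abs(W[:,2]-14)<4)&(C.min(1)>110)&(np.hypot(W[:,0]-630,W[:,1]+140)<200)&(abs(hsv[:,1])<60)
    if s.sum()>50: rect(W[s],"base")
    s=(hsv[:,0]>20)&(hsv[:,0]<35)&(hsv[:,1]>150)&(hsv[:,2]>100)&(W[:,2]>145)&(W[:,2]<195)
    if s.sum()>10:
        P=W[s]; print("grip z",P[:,2].min().round(),P[:,2].max().round()); rect(P,"grip"); rect(P[P[:,2]>185],"grip top") if (P[:,2]>185).sum()>5 else 0
    s=(np.hypot(W[:,0]-490,W[:,1]-150)<40)&(W[:,2]>130)&(W[:,2]<136)
    if s.sum()>5: rect(W[s],"nut top"); print(W[s].mean(0).round(1))
    s=(np.hypot(W[:,0]-490,W[:,1]-150)<40)&(W[:,2]>139)&(W[:,2]<147)
    if s.sum()>3: rect(W[s],"stub"); print(W[s].mean(0).round(1))
if __name__=="__main__":
    for n in("scene","side"):
        print(n); fitall(np.load(f"{n}0.npy",allow_pickle=True).item())
    p=get_image("wrist"); print(np.round(p["pose"],2).tolist(),p["K"])
E
python3 fit.py
```

```text
scene
block top 607 centre [479.9 140.2] size [ 98.2 118.9] ang 86.9
base 935 centre [653.3 -82.6] size [221.9 269.1] ang 79.2
grip z 161.0 191.0
grip 53 centre [ 541.7 -134.2] size [39.9 14.4] ang 75.6
grip top 39 centre [ 541.7 -134.1] size [39.8 14.3] ang 76.9
nut top 46 centre [478.  140.6] size [29.6 32.1] ang 54.4
[479.8 140.3 132.3]
stub 19 centre [479.7 139.6] size [14.1 12.4] ang 27.1
[479.7 140.4 142.5]
side
block top 1202 centre [474.4 143.9] size [102.3 118.2] ang 86.7
base 1082 centre [ 650.7 -130.8] size [297.6 203.9] ang 27.8
grip z 185.0 191.0
grip 31 centre [ 537.3 -130.6] size [34.3  9.2] ang 80.5
grip top 31 centre [ 537.3 -130.6] size [34.3  9.2] ang 80.5
nut top 97 centre [474.3 144.5] size [33.5 31.1] ang 15.4
[473.7 146.3 132.6]
stub 34 centre [474.  142.3] size [13.4 14.5] ang 15.4
[474.1 142.7 142.3]
[[0.26, -0.93, -0.25, 231.52], [-0.96, -0.25, -0.07, -585.72], [-0.0, 0.26, -0.97, 384.56], [0.0, 0.0, 0.0, 1.0]] [[289.46011705   0.         258.55881037]
 [  0.         289.46011705 193.22658179]
 [  0.           0.           1.        ]]
```

servo_tool(
  deltas=[
    [[130, -100, -55], [0, 0, -0.6]],
    [[130, -100, -55], [0, 0, -0.6]],
    [[130, -100, -55], [0, 0, -0.6]],
    [[130, -100, -55], [0, 0, -0.6]],
    [[130, -100, -55], [0, 0, -0.6]],
  ],
  grip=-1,
)

```text
t: 0.97
ee_pos: [266.3, -469.2, 249.4]
orientation: [2.844, 1.33, 0.002]
ft_force: [0.6, -0.4, 0.6]
width: 87.8
grasp_force: 0.0
```

```bash
cat > go.py <<'E'
from h import *
import sys
from scipy.spatial.transform import Rotation as Ro
def go(x,y,z,yaw=None):
    o=ctrl.get_obs(); R=Ro.from_rotvec(o["orientation"]); psi=np.degrees(np.arctan2(*R.as_matrix()[[1,0],0]))
    print("t",round(o["t"],2),"tcp",np.round(o["ee_pos"],1),"yaw",round(psi,2),"tilt",np.round(R.as_matrix()[:2,2],4),"q",np.round(o["qpos"],2),"F",np.round(o["ft_force"],1),"M",np.round(o["moment"],2),"w",round(o["width"],1),round(o["grasp_force"],1))
    d=R.inv().apply(np.array([x,y,z])-o["ee_pos"]); print("shift",d.round(1),"norm",np.linalg.norm(d).round(), "turnz",None if yaw is None else round(-np.radians(yaw-psi),4))
if __name__=="__main__": go(*map(float,sys.argv[1:]))
E
python3 go.py 477 142 200 90
```

```text
t 0.97 tcp [ 266.3 -469.2  249.4] yaw 50.12 tilt [ 0.0022 -0.001 ] q [-1.08  0.23  1.77  0.    1.14 -0.38] F [ 0.6 -0.4  0.6] M [-0.04 -0.05  0.02] w 87.8 0.0
shift [ 604.1 -230.3   49.3] norm 648.0 turnz -0.6961
```

servo_tool(
  deltas=[
    [[190, -70, -40], [0, 0, 0]],
    [[190, -70, -40], [0, 0, 0]],
    [[190, -70, -40], [0, 0, 0]],
    [[190, -70, -40], [0, 0, 0]],
    [[190, -70, -40], [0, 0, 0]],
  ],
)

```text
t: 1.38
ee_pos: [333.3, -280.4, 287.7]
orientation: [2.852, 1.317, 0.001]
ft_force: [1.1, -0.0, 0.7]
width: 87.7
grasp_force: 0.0
```

servo_tool(
  deltas=[
    [[190, -70, 0], [0, 0, 0]],
    [[190, -70, 0], [0, 0, 0]],
    [[190, -70, 0], [0, 0, 0]],
    [[190, -70, 0], [0, 0, 0]],
    [[190, -70, 0], [0, 0, 0]],
  ],
)

```text
t: 1.8
ee_pos: [403.3, -89.9, 287.6]
orientation: [2.851, 1.318, 0.002]
ft_force: [0.5, -0.9, 0.4]
width: 88.0
grasp_force: 0.0
```

```bash
python3 go.py 477 142 200 90
```

```text
t 1.8 tcp [403.3 -89.9 287.6] yaw 49.63 tilt [ 0.0012 -0.    ] q [-0.25 -0.02  1.96  0.    1.2   0.46] F [ 0.5 -0.9  0.4] M [-0.03 -0.04 -0.01] w 88.0 0.0
shift [224.3 -94.2  87.7] norm 259.0 turnz -0.7046
```

servo_tool(
  deltas=[
    [[180, -76, 50], [0, 0, -0.6]],
    [[180, -76, 50], [0, 0, -0.6]],
    [[180, -76, 50], [0, 0, -0.6]],
    [[180, -76, 50], [0, 0, -0.6]],
    [[180, -76, 50], [0, 0, -0.6]],
  ],
)

```text
t: 2.22
ee_pos: [462.0, 96.7, 236.8]
orientation: [2.327, 2.11, 0.001]
ft_force: [-0.3, -1.4, 0.7]
width: 87.6
grasp_force: 0.0
```

```bash
python3 go.py 477 142 200 90
```

```text
t 2.22 tcp [462.   96.7 236.8] yaw 84.39 tilt [0.0006 0.0004] q [0.18 0.14 1.91 0.   1.09 0.28] F [-0.3 -1.4  0.7] M [-0.03 -0.08  0.01] w 87.6 0.0
shift [46.5 10.5 36.8] norm 60.0 turnz -0.0979
```

servo_tool(
  deltas=[
    [[46, 10, 36], [0, 0, -0.1]],
    [[46, 10, 36], [0, 0, -0.1]],
    [[46, 10, 36], [0, 0, -0.1]],
    [[46, 10, 36], [0, 0, -0.1]],
  ],
)

```text
t: 2.55
ee_pos: [476.0, 139.0, 200.7]
orientation: [-2.225, -2.217, 0.003]
ft_force: [0.4, -0.8, 0.6]
width: 87.7
grasp_force: 0.0
```

Run:
```python
from h import *
from fit import fitall
from go import go
go(477,142,200,90)
p=get_image("wrist"); np.save("w1.npy",p,allow_pickle=True); fitall(p)
f=p["frame"]; c=proj(p,[477,142,133])[0]; print(c)
x,y=int(c[0]),int(c[1]); a=f[max(0,y-75):y+75,max(0,x-100):x+100]; print(max(0,x-100),max(0,y-75))
cv2.imwrite("pics/w1.png",cv2.resize(a,None,fx=4,fy=4,interpolation=cv2.INTER_CUBIC))
```

```text
t 2.55 tcp [476.  139.  200.7] yaw 89.79 tilt [-0.0017 -0.0007] q [ 0.26  0.22  1.9  -0.    1.02  0.26] F [ 0.4 -0.8  0.6] M [-0.03 -0.09 -0.02] w 87.7 0.0
shift [3.  1.  0.7] norm 3.0 turnz -0.0037
block top 3095 centre [475.8 140.8] size [ 98.4 117.8] ang 86.6
base 1395 centre [ 585.3 -113.6] size [ 43.6 161.5] ang 89.3
nut top 766 centre [475.5 140.5] size [32.2 36.2] ang 53.0
[475.5 141.7 133. ]
stub 246 centre [475.6 140.8] size [15.  14.7] ang 44.0
[475.6 141.  143.6]
[259.50841668 190.14962932]
159 115
```

View pics/w1.png

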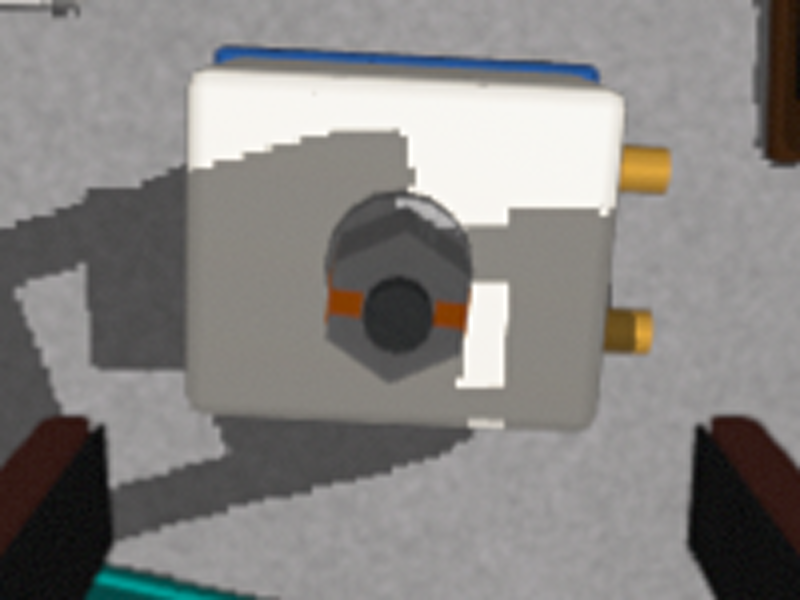

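The wrist picture shows the nut at crop (398,300). Its orange stripe runs from (345,303) to (450,316), close to the finger closing line. I fit its angle next.

Run:
```python
from h import *
from go import go
p=np.load("w1.npy",allow_pickle=True).item()
h=cv2.cvtColor(p["frame"],cv2.COLOR_BGR2HSV); v,u=np.nonzero((h[...,0]<15)&(h[...,1]>150)&(h[...,2]>60))
W=world(p,np.c_[u,v]); s=(np.hypot(W[:,0]-475.5,W[:,1]-141)<25)&(W[:,2]>130)&(W[:,2]<136)
P=atz(p,np.c_[u,v][s],133)[:,:2]; c=P.mean(0); d=np.linalg.svd(P-c)[2][0]; print(len(P),c.round(1),"stripe dir",np.degrees(np.arctan2(d[1],d[0]))%180)
v,u=np.nonzero(p["depth"]>0); W=world(p,np.c_[u,v]); s=(np.hypot(W[:,0]-475.5,W[:,1]-141)<25)&(W[:,2]>129)&(W[:,2]<137)
P=atz(p,np.c_[u,v][s],133)[:,:2].astype(np.float32); H=cv2.convexHull(P)[:,0]
a=np.radians(np.arange(0,60,.5)); best=[]
for t in a:
    w=[];o=[]
    for k in range(3):
        n=np.array([np.cos(t+k*np.pi/3),np.sin(t+k*np.pi/3)]); q=H@n; w.append(np.ptp(q))
    best.append(max(w))
i=np.argmin(best); print("flat normal",np.degrees(a[i]),"mod60, width",best[i])
go(475.5,141,150,90)
```

```text
92 [474.7 140.4] stripe dir 172.60439725550302
flat normal 53.0 mod60, width 32.83701686648533
t 2.6 tcp [476.3 138.4 201.4] yaw 89.72 tilt [-0.0004 -0.0004] q [ 0.26  0.22  1.9  -0.    1.02  0.26] F [ 0.1 -0.5 -0.9] M [-0.02 -0.05 -0.01] w 88.0 0.0
shift [ 2.6 -0.8 51.4] norm 51.0 turnz -0.0048
```

servo_tool(
  deltas=[
    [[2.2, -0.7, 30], [0, 0, 0.12]],
    [[2.2, -0.7, 60], [0, 0, 0.12]],
    [[2.2, -0.7, 80], [0, 0, 0.12]],
    [[2.2, -0.7, 101.5], [0, 0, 0.12]],
    [[2.2, -0.7, 101.5], [0, 0, 0.12]],
  ],
)

```text
t: 3.02
ee_pos: [473.9, 139.1, 97.7]
orientation: [-2.357, -2.075, 0.006]
ft_force: [-1.2, 0.4, 0.1]
width: 87.6
grasp_force: 0.0
```

```bash
python3 go.py 475.4 140.9 99 82.8; python3 go.py 475.4 140.9 99 82.8
```

```text
t 3.02 tcp [473.9 139.1  97.7] yaw 82.72 tilt [-0.0041 -0.0013] q [ 0.26  0.38  1.98 -0.    0.79  0.39] F [-1.2  0.4  0.1] M [-0.03 -0.04  0.04] w 87.6 0.0
shift [ 2.   1.3 -1.3] norm 3.0 turnz -0.0015
t 3.02 tcp [473.9 139.1  97.7] yaw 82.72 tilt [-0.0041 -0.0013] q [ 0.26  0.38  1.98 -0.    0.79  0.39] F [-1.2  0.4  0.1] M [-0.03 -0.04  0.04] w 87.6 0.0
shift [ 2.   1.3 -1.3] norm 3.0 turnz -0.0015
```

servo_tool(
  deltas=[
    [[1, 0.8, -1.5], [0, 0, 0]],
    [[1, 0.8, -1.5], [0, 0, 0]],
    [[1, 0.8, -1.5], [0, 0, 0]],
    [[1, 0.8, -1.5], [0, 0, 0]],
    [[1, 0.8, -1.5], [0, 0, 0]],
  ],
  grip=1,
)

```text
t: 3.43
ee_pos: [477.5, 142.0, 102.3]
orientation: [2.355, 2.078, 0.003]
ft_force: [0.2, -0.2, 0.4]
width: 57.8
grasp_force: 0.0
```

servo_tool(
  deltas=[
    [[0, 0, 0], [0, 0, 0]],
    [[0, 0, 0], [0, 0, 0]],
    [[0, 0, 0], [0, 0, 0]],
    [[0, 0, 0], [0, 0, 0]],
  ],
)

```text
t: 3.77
ee_pos: [475.5, 141.9, 101.0]
orientation: [-2.355, -2.077, 0.003]
ft_force: [-7.6, 4.8, 8.2]
width: 31.5
grasp_force: 18.8
```

```bash
python3 go.py 475.4 140.9 99 82.8
```

```text
t 3.77 tcp [475.5 141.9 101. ] yaw 82.82 tilt [-0.0026 -0.0001] q [0.27 0.37 1.97 0.   0.8  0.39] F [-7.6  4.8  8.2] M [ 0.75  1.01 -0.04] w 31.5 18.8
shift [-1.  0.  2.] norm 2.0 turnz 0.0004
```

servo_tool(
  deltas=[
    [[0, 0, 0], [0, 0, 0.1]],
    [[0, 0, 0], [0, 0, 0.2]],
    [[0, 0, 0], [0, 0, 0.3]],
    [[0, 0, 0], [0, 0, 0.4]],
    [[0, 0, 0], [0, 0, 0.5]],
  ],
)

```text
t: 4.18
ee_pos: [475.9, 141.9, 101.1]
orientation: [-2.8, -1.424, 0.003]
ft_force: [-2.6, 0.1, 3.1]
width: 30.8
grasp_force: 29.9
```

```bash
python3 go.py 475.4 140.9 99 -3.4
```

```text
t 4.18 tcp [475.9 141.9 101.1] yaw 53.92 tilt [-0.0017 -0.0002] q [0.27 0.37 1.97 0.   0.8  0.9 ] F [-2.6  0.1  3.1] M [0.07 0.51 0.04] w 30.8 29.9
shift [-1.1  0.2  2.1] norm 2.0 turnz 1.0005
```

servo_tool(
  deltas=[
    [[0, 0, 0], [0, 0, 0.1]],
    [[0, 0, 0], [0, 0, 0.2]],
    [[0, 0, 0], [0, 0, 0.3]],
    [[0, 0, 0], [0, 0, 0.4]],
    [[0, 0, 0], [0, 0, 0.5]],
  ],
)

```text
t: 4.6
ee_pos: [476.0, 141.7, 101.1]
orientation: [3.065, 0.688, -0.002]
ft_force: [-2.1, -1.6, 3.8]
width: 30.6
grasp_force: 29.8
```

servo_tool(
  deltas=[
    [[0, 0, 0], [0, 0, 0.1]],
    [[0, 0, 0], [0, 0, 0.2]],
    [[0, 0, 0], [0, 0, 0.3]],
    [[0, 0, 0], [0, 0, 0.4]],
    [[0, 0, 0], [0, 0, 0.45]],
  ],
)

```text
t: 5.02
ee_pos: [476.1, 141.4, 101.1]
orientation: [3.141, -0.014, -0.002]
ft_force: [-2.4, -2.8, 3.1]
width: 30.8
grasp_force: 29.8
```

```bash
python3 go.py 475.4 140.9 99 -3.4
```

```text
t 5.02 tcp [476.1 141.4 101.1] yaw -0.5 tilt [-0.0014 -0.001 ] q [ 0.27  0.37  1.97 -0.    0.8   1.85] F [-2.4 -2.8  3.1] M [-0.43  0.33  0.05] w 30.8 29.8
shift [-0.7  0.5  2.1] norm 2.0 turnz 0.0506
```

servo_tool(
  deltas=[
    [[0, 0, 0], [0, 0, 0.02]],
    [[0, 0, 0], [0, 0, 0.035]],
    [[0, 0, 0], [0, 0, 0.05]],
    [[0, 0, 0], [0, 0, 0.05]],
  ],
)

```text
t: 5.35
ee_pos: [476.1, 141.4, 101.1]
orientation: [3.14, -0.085, -0.002]
ft_force: [-2.8, -4.2, 4.2]
width: 30.7
grasp_force: 29.9
```

```bash
python3 go.py 475.4 140.9 99 -3.4
```

```text
t 5.35 tcp [476.1 141.4 101.1] yaw -3.1 tilt [-0.0013 -0.0008] q [ 0.27  0.37  1.97 -0.    0.79  1.89] F [-2.8 -4.2  4.2] M [-0.73  0.54  0.09] w 30.7 29.9
shift [-0.7  0.6  2.1] norm 2.0 turnz 0.0053
```

servo_tool(
  deltas=[
    [[0, 0, 0], [0, 0, 0.02]],
    [[0, 0, 0], [0, 0, 0.03]],
    [[0, 0, 0], [0, 0, 0.03]],
  ],
)

```text
t: 5.6
ee_pos: [476.1, 141.4, 101.1]
orientation: [3.138, -0.131, -0.002]
ft_force: [-3.6, -4.7, 5.0]
width: 30.8
grasp_force: 30.0
```

```bash
python3 go.py 475.4 140.9 99 -3.4
```

```text
t 5.6 tcp [476.1 141.4 101.1] yaw -4.76 tilt [-0.0013 -0.001 ] q [ 0.27  0.37  1.97 -0.    0.79  1.92] F [-3.6 -4.7  5. ] M [-0.71  0.6   0.36] w 30.8 30.0
shift [-0.7  0.6  2.1] norm 2.0 turnz -0.0238
```

servo_tool(
  deltas=[
    [[0, 0, 0], [0, 0, 0.02]],
    [[0, 0, 0], [0, 0, 0.02]],
  ],
)

```text
t: 5.77
ee_pos: [476.1, 141.3, 101.1]
orientation: [3.136, -0.162, -0.002]
ft_force: [-3.8, -4.5, 4.0]
width: 30.5
grasp_force: 30.0
```

```bash
python3 go.py 475.4 140.9 99 -3.4
```

```text
t 5.77 tcp [476.1 141.3 101.1] yaw -5.9 tilt [-0.0012 -0.0012] q [ 0.27  0.37  1.97 -0.    0.79  1.94] F [-3.8 -4.5  4. ] M [-0.67  0.57  0.6 ] w 30.5 30.0
shift [-0.7  0.5  2.1] norm 2.0 turnz -0.0436
```

servo_tool(
  deltas=[
    [[0, 0, 0], [0, 0, 0]],
    [[0, 0, 0], [0, 0, 0]],
    [[0, 0, 0], [0, 0, 0]],
    [[0, 0, 0], [0, 0, 0]],
    [[0, 0, 0], [0, 0, 0]],
  ],
  grip=-1,
)

```text
t: 6.18
ee_pos: [476.9, 142.1, 101.2]
orientation: [-3.137, 0.164, -0.0]
ft_force: [-0.1, 0.1, -0.6]
width: 60.5
grasp_force: 0.0
```

servo_tool(
  deltas=[
    [[0, 0, -30], [0, 0, 0]],
    [[0, 0, -60], [0, 0, 0]],
    [[0, 0, -100], [0, 0, 0]],
    [[0, 0, -120], [0, 0, 0]],
    [[0, 0, -120], [0, 0, 0]],
  ],
)

```text
t: 6.6
ee_pos: [479.8, 142.9, 226.0]
orientation: [-3.134, 0.163, -0.013]
ft_force: [0.3, 0.3, -0.1]
width: 87.6
grasp_force: 0.0
```

Run:
```python
from h import *
from fit import fitall
from go import go
p=get_image("wrist"); np.save("w2.npy",p,allow_pickle=True); fitall(p)
h=cv2.cvtColor(p["frame"],cv2.COLOR_BGR2HSV); v,u=np.nonzero((h[...,0]<15)&(h[...,1]>150)&(h[...,2]>60))
W=world(p,np.c_[u,v]); s=(np.hypot(W[:,0]-475.5,W[:,1]-141)<25)&(W[:,2]>130)&(W[:,2]<136)
P=atz(p,np.c_[u,v][s],133)[:,:2]; c=P.mean(0); d=np.linalg.svd(P-c)[2][0]; print(len(P),c.round(1),"stripe dir",np.degrees(np.arctan2(d[1],d[0]))%180)
go(540,-133,260,77)
```

```text
block top 3104 centre [475.5 140.6] size [ 98.6 118.8] ang 86.9
base 6012 centre [ 593.6 -145.1] size [ 76.9 181.8] ang 78.7
nut top 633 centre [475.6 140.8] size [36.1 32.1] ang 56.9
[476.6 140.5 133. ]
stub 202 centre [475.8 140.8] size [15.  15.3] ang 41.7
[476.1 140.7 143.7]
74 [475.6 140.9] stripe dir 86.57919590148101
t 6.65 tcp [478.4 142.5 223.5] yaw -5.97 tilt [0.0053 0.0016] q [0.27 0.2  1.88 0.   1.06 1.94] F [ 0.3 -0.5 -0. ] M [0.05 0.01 0.03] w 87.4 0.0
shift [ 90.1 267.5 -36.6] norm 285.0 turnz -1.448
```

servo_tool(
  deltas=[
    [[45, 134, -36], [0, 0, -0.6]],
    [[45, 134, -36], [0, 0, -0.6]],
    [[45, 134, -36], [0, 0, -0.6]],
    [[45, 134, -36], [0, 0, -0.6]],
    [[45, 134, -36], [0, 0, -0.6]],
  ],
)

```text
t: 7.07
ee_pos: [508.6, -0.2, 257.1]
orientation: [3.051, 0.743, 0.001]
ft_force: [-0.9, 0.7, -0.9]
width: 88.0
grasp_force: 0.0
```

```bash
python3 go.py 540 -133 260 77
```

```text
t 7.07 tcp [ 5.086e+02 -2.000e-01  2.571e+02] yaw 27.38 tilt [ 0.0007 -0.0013] q [-0.02  0.17  1.82 -0.    1.15  1.07] F [-0.9  0.7 -0.9] M [-0.    0.01  0.03] w 88.0 0.0
shift [-33.2 132.4  -2.7] norm 137.0 turnz -0.8661
```

servo_tool(
  deltas=[
    [[-32, 131, -3], [0, 0, -0.62]],
    [[-32, 131, -3], [0, 0, -0.62]],
    [[-32, 131, -3], [0, 0, -0.62]],
    [[-32, 131, -3], [0, 0, -0.62]],
    [[-32, 131, -3], [0, 0, -0.62]],
  ],
)

```text
t: 7.48
ee_pos: [539.1, -130.8, 258.2]
orientation: [-2.7, -1.605, 0.003]
ft_force: [0.6, 1.2, -0.2]
width: 87.9
grasp_force: 0.0
```

servo_tool(
  deltas=[
    [[0, 0, 0], [0, 0, -0.12]],
    [[0, 0, 0], [0, 0, -0.24]],
    [[0, 0, 0], [0, 0, -0.24]],
    [[0, 0, 0], [0, 0, -0.24]],
  ],
)

```text
t: 7.82
ee_pos: [538.3, -127.0, 258.6]
orientation: [-2.493, -1.908, 0.002]
ft_force: [1.0, -0.0, -0.2]
width: 87.6
grasp_force: 0.0
```

Run:
```python
from h import *
from fit import fitall
from go import go
p=get_image("wrist"); np.save("w3.npy",p,allow_pickle=True); fitall(p)
cv2.imwrite("pics/w3.png",p["frame"])
go(540,-133,157,77)
```

```text
block top 900 centre [467.3  94.4] size [ 20.5 108.4] ang 73.3
base 4698 centre [ 659.  -128.4] size [244.8 200.6] ang 27.8
grip z 160.0 191.0
grip 588 centre [ 539.2 -134.2] size [39.3 13.4] ang 78.8
grip top 565 centre [ 539.2 -134.2] size [39.1 13.4] ang 78.8
t 7.87 tcp [ 538.5 -127.   259. ] yaw 74.85 tilt [-0.0018  0.0005] q [-0.25  0.25  1.72  0.    1.17  0.01] F [ 0.6  0.2 -0.1] M [-0.01 -0.1  -0.  ] w 87.7 0.0
shift [ -5.4   3.2 102. ] norm 102.0 turnz -0.0376
```

View pics/w3.png

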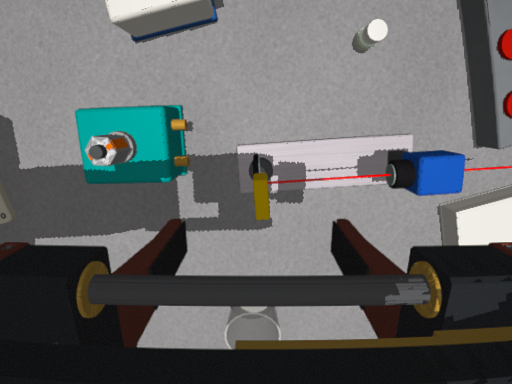

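The bar is at pixel (261,195), the red line leaves it to the right towards the lens at (400,175), and the way down is clear. The bar centre is (539.2, -134.2) and mirror yaw is -11.2°.

servo_tool(
  deltas=[
    [[-6.8, 2.5, 20], [0, 0, -0.07]],
    [[-6.8, 2.5, 50], [0, 0, -0.07]],
    [[-6.8, 2.5, 80], [0, 0, -0.07]],
    [[-6.8, 2.5, 100], [0, 0, -0.07]],
    [[-6.8, 2.5, 100], [0, 0, -0.07]],
  ],
)

```text
t: 8.28
ee_pos: [536.4, -133.3, 155.7]
orientation: [-2.42, -1.992, 0.007]
ft_force: [-0.0, 0.1, 0.5]
width: 88.1
grasp_force: 0.0
```

servo_tool(
  deltas=[
    [[0, 0, 0], [0, 0, 0]],
    [[0, 0, 0], [0, 0, 0]],
  ],
  grip=-0.1,
)

```text
t: 8.45
ee_pos: [540.6, -134.5, 161.2]
orientation: [2.423, 1.998, 0.001]
ft_force: [0.1, 0.2, 0.8]
width: 78.4
grasp_force: 0.0
```

```bash
python3 go.py 539.2 -134.2 158 78.8
```

```text
t 8.45 tcp [ 540.6 -134.5  161.2] yaw 79.01 tilt [ 0.0013 -0.0003] q [-0.27  0.36  1.81  0.    0.97 -0.07] F [0.1 0.2 0.8] M [-0.07 -0.08 -0.  ] w 78.4 0.0
shift [ 0.  -1.4  3.2] norm 3.0 turnz 0.0037
```

servo_tool(
  deltas=[
    [[0, -0.6, 1.5], [0, 0, 0]],
    [[0, -0.6, 1.5], [0, 0, 0]],
    [[0, -0.6, 1.5], [0, 0, 0]],
    [[0, -0.6, 1.5], [0, 0, 0]],
    [[0, -0.6, 1.5], [0, 0, 0]],
  ],
  grip=1,
)

```text
t: 8.87
ee_pos: [539.4, -134.4, 159.2]
orientation: [2.423, 1.999, 0.001]
ft_force: [0.0, -0.5, -0.7]
width: 44.6
grasp_force: 0.0
```

servo_tool(
  deltas=[
    [[0, 0, 0], [0, 0, 0]],
    [[0, 0, 0], [0, 0, 0]],
    [[0, 0, 0], [0, 0, 0]],
    [[0, 0, 0], [0, 0, 0]],
    [[0, 0, 0], [0, 0, 0]],
  ],
)

```text
t: 9.28
ee_pos: [539.1, -134.3, 158.7]
orientation: [-2.423, -2.0, 0.0]
ft_force: [-2.2, 0.8, 8.5]
width: 11.5
grasp_force: 4.1
```

```bash
python3 go.py 539.2 -134.2 158 78.8; python3 -c "
import numpy as np
print((np.degrees(np.arctan2(140.9+134.2,475.6-539.2))+11.25)/2)"
```

```text
t 9.28 tcp [ 539.1 -134.3  158.7] yaw 79.07 tilt [-0.0002  0.0001] q [-0.27  0.36  1.81  0.    0.97 -0.07] F [-2.2  0.8  8.5] M [ 0.11  0.5  -0.01] w 11.5 4.1
shift [0.1 0.1 0.7] norm 1.0 turnz 0.0047
57.13371553470258
```

servo_tool(
  deltas=[
    [[0, 0, 0], [0, 0, 0]],
    [[0, 0, 0], [0, 0, -0.1]],
    [[0, 0, 0], [0, 0, -0.2]],
    [[0, 0, 0], [0, 0, -0.3]],
    [[0, 0, 0], [0, 0, -0.4]],
  ],
)

```text
t: 9.7
ee_pos: [539.4, -134.4, 158.9]
orientation: [1.971, 2.446, 0.0]
ft_force: [0.6, -0.8, 1.7]
width: 0.3
grasp_force: 0.9
```

servo_tool(
  deltas=[
    [[0, 0, 0], [0, 0, -0.1]],
    [[0, 0, 0], [0, 0, -0.2]],
    [[0, 0, 0], [0, 0, -0.3]],
    [[0, 0, 0], [0, 0, -0.4]],
    [[0, 0, 0], [0, 0, -0.5]],
  ],
)

```text
t: 10.12
ee_pos: [539.4, -134.4, 158.9]
orientation: [1.305, 2.857, 0.0]
ft_force: [0.7, 0.6, 1.9]
width: 0.4
grasp_force: 0.9
```

servo_tool(
  deltas=[
    [[0, 0, 0], [0, 0, -0.05]],
    [[0, 0, 0], [0, 0, -0.1]],
    [[0, 0, 0], [0, 0, -0.1]],
    [[0, 0, 0], [0, 0, -0.1]],
  ],
)

```text
t: 10.45
ee_pos: [539.4, -134.4, 158.9]
orientation: [1.17, 2.915, 0.0]
ft_force: [0.8, -0.1, 1.6]
width: 0.5
grasp_force: 1.1
```

```bash
cat > line.py <<'E'
from h import *
from go import go
go(539.2,-134.2,158.7,135.9)
for n in("scene","side","wrist"):
    p=get_image(n); np.save(n+"L.npy",p,allow_pickle=True); cv2.imwrite(f"pics/{n}L.png",p["frame"])
    f=p["frame"].astype(int); m=(f[...,2]-np.maximum(f[...,0],f[...,1])>40)
    v,u=np.nonzero(m); P=atz(p,np.c_[u,v],115)[:,:2]
    # near expected ray
    d=np.array([-63.6,275.1]); d/=np.linalg.norm(d); q=P-[539.2,-134.2]; a=q@d; b=q@[-d[1],d[0]]
    s=(a>25)&(a<345)&(abs(b)<0.12*a+8); P=P[s]; print(n,len(P))
    if len(P)<15: continue
    for _ in range(5):
        vx,vy,x0,y0=cv2.fitLine(P.astype(np.float32),cv2.DIST_HUBER,0,.01,.01).ravel(); r=(P-[x0,y0])@[-vy,vx]; P=P[abs(r)<max(2,2*np.std(r))]
    yaw=np.degrees(np.arctan2(vy,vx))%180; nv=np.array([-vy,vx])*(1 if vy>0 else -1)
    # nut centre as this camera sees it
    print(" yaw",yaw.round(2),"n",len(P),"extent",np.ptp(P@[vx,vy]).round(),"nut offset(left+)",((np.array([475.6,140.9])-[x0,y0])@nv).round(2),"pivot offset",((np.array([539.2,-134.2])-[x0,y0])@nv).round(2))
E
python3 line.py
python3 - <<'E'
import cv2
a=cv2.imread("pics/sceneL.png")[130:330,130:390]; cv2.imwrite("pics/sL1.png",cv2.resize(a,None,fx=3,fy=3,interpolation=cv2.INTER_CUBIC))
E
```

```text
t 10.45 tcp [ 539.4 -134.4  158.9] yaw 136.28 tilt [ 0.0006 -0.0002] q [-0.27  0.36  1.81  0.    0.97 -1.07] F [ 0.8 -0.1  1.6] M [-0.03 -0.17  0.05] w 0.5 1.1
shift [ 0.3 -0.   0.2] norm 0.0 turnz 0.0066
scene 14
side 44
 yaw 101.75 n 44 extent 38.0 nut offset(left+) 2.96 pivot offset -3.29
wrist 0
```

View pics/sL1.png

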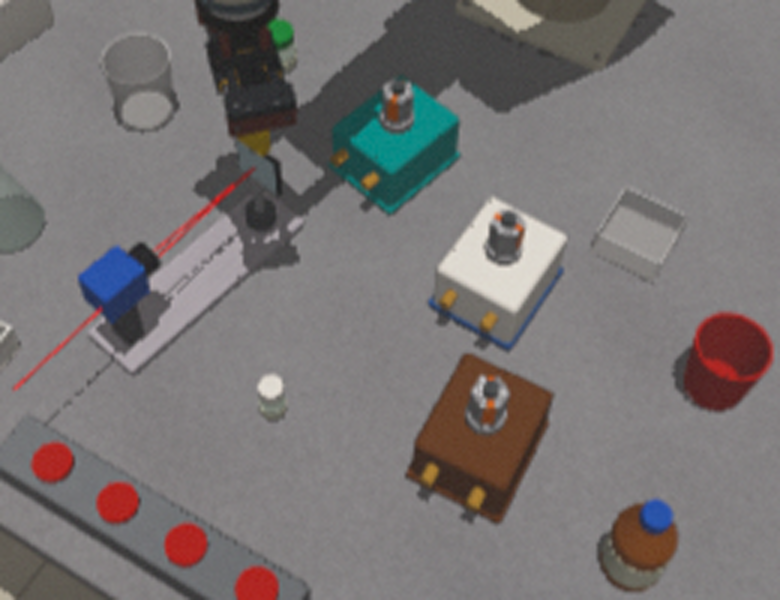

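The gripper is shut empty (width 0.5): in the scene picture the yellow bar shows below the fingers at crop (255,142), and the red line still returns close to the camera. I look closer at why.

Run:
```python
import cv2,numpy as np
a=cv2.imread("pics/wristL.png")[130:280,160:360]; b=cv2.imread("pics/sideL.png")[100:250,190:390]
cv2.imwrite("pics/L2.png",cv2.resize(np.vstack([a,b]),None,fx=2,fy=2,interpolation=cv2.INTER_CUBIC))
```

```text
(no output)
```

View pics/L2.png

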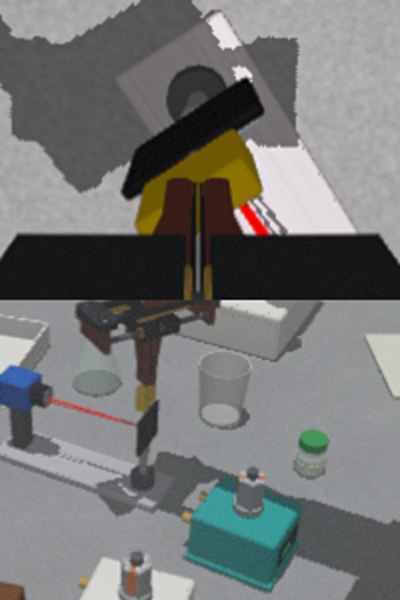

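Run:
```python
from h import *
for n in("scene","side","wrist"):
    p=np.load(n+"L.npy",allow_pickle=True).item()
    v,u=np.nonzero(p["depth"]>0); W=world(p,np.c_[u,v]); h=cv2.cvtColor(p["frame"],cv2.COLOR_BGR2HSV)[v,u].astype(int)
    near=np.hypot(W[:,0]-539,W[:,1]+134)<35
    y=near&(h[:,0]>18)&(h[:,0]<36)&(h[:,1]>140)&(h[:,2]>60)&(W[:,2]>140)
    b=near&((h[:,0]<12)|(h[:,0]>170))&(h[:,1]>60)&(h[:,2]<130)&(W[:,2]>150)
    for l,s in(("yellow",y),("brown",b)):
        if s.sum(): print(n,l,s.sum(),np.percentile(W[s],[2,50,98],axis=0).round(0).tolist(), "rows",v[s].min(),v[s].max())
    print(proj(p,[[539.4,-134.4,158.9],[539.2,-134.2,189],[539.2,-134.2,153]]).round().tolist())
```

```text
scene yellow 47 [[540.0, -144.0, 158.0], [549.0, -121.0, 173.0], [552.0, -114.0, 188.0]] rows 174 181
scene brown 44 [[535.0, -149.0, 313.0], [557.0, -133.0, 325.0], [568.0, -108.0, 341.0]] rows 139 148
[[214.0, 177.0], [214.0, 171.0], [215.0, 178.0]]
side yellow 28 [[532.0, -134.0, 159.0], [538.0, -115.0, 175.0], [542.0, -111.0, 189.0]] rows 144 154
side brown 386 [[506.0, -140.0, 200.0], [528.0, -122.0, 322.0], [559.0, -105.0, 355.0]] rows 87 142
[[262.0, 150.0], [262.0, 141.0], [262.0, 152.0]]
wrist yellow 4339 [[507.0, -150.0, 158.0], [531.0, -120.0, 295.0], [545.0, -104.0, 299.0]] rows 194 348
wrist brown 944 [[525.0, -134.0, 191.0], [533.0, -129.0, 217.0], [538.0, -121.0, 275.0]] rows 219 349
[[259.0, 218.0], [259.0, 234.0], [259.0, 215.0]]
```

Run:
```python
from h import *
for n,t in(("w1",200.5),("w3",259)):
    p=np.load(n+".npy",allow_pickle=True).item(); T=np.asarray(p["pose"]); print(n,"cam z",T[2,3].round(1))
    v,u=np.nonzero(p["depth"]>0); W=world(p,np.c_[u,v]); 
    s=(v>212)&(v<300)&(W[:,2]>t-40)&(W[:,2]<t+60)&(np.hypot(W[:,0]-T[0,3],W[:,1]-T[1,3])<140)
    for r in range(214,262,4):
        k=s&(v==r); 
        if k.sum(): print(r,k.sum(),W[k].min(0).round(),W[k].max(0).round())
```

```text
w1 cam z 393.1
222 32 [424. 147. 232.] [529. 150. 239.]
226 42 [424. 145. 232.] [529. 150. 245.]
230 52 [424. 142. 231.] [529. 150. 252.]
234 57 [424. 140. 231.] [529. 150. 257.]
238 48 [424. 137. 232.] [529. 150. 260.]
242 31 [432. 134. 231.] [520. 147. 260.]
246 30 [432. 132. 232.] [521. 145. 260.]
250 31 [432. 129. 231.] [521. 143. 260.]
254 25 [432. 129. 237.] [520. 140. 259.]
258 23 [432. 129. 242.] [520. 139. 260.]
w3 cam z 451.0
222 32 [ 491. -132.  290.] [ 592. -104.  296.]
226 42 [ 491. -132.  290.] [ 592. -103.  303.]
230 52 [ 491. -136.  289.] [ 593. -103.  310.]
234 58 [ 492. -138.  290.] [ 592. -103.  314.]
238 58 [ 491. -140.  290.] [ 593. -103.  319.]
242 31 [ 495. -144.  288.] [ 583. -107.  319.]
246 30 [ 495. -146.  289.] [ 583. -110.  317.]
250 31 [ 494. -147.  291.] [ 582. -112.  318.]
254 27 [ 494. -148.  295.] [ 582. -114.  318.]
258 23 [ 494. -148.  300.] [ 581. -116.  318.]
```

The depth shows the real fingertips about 31 mm behind the reported TCP, so the pads only brushed the bar's top edge and slid off. I lift, reopen, turn back to the rest angle, and go in 26 mm deeper.

servo_tool(
  deltas=[
    [[0, 0, -15], [0, 0, 0]],
    [[0, 0, -30], [0, 0, 0]],
    [[0, 0, -30], [0, 0, 0]],
    [[0, 0, -30], [0, 0, 0.12]],
    [[0, 0, -30], [0, 0, 0.24]],
  ],
  grip=-1,
)

```text
t: 11.02
ee_pos: [538.9, -134.2, 188.2]
orientation: [-1.516, -2.751, 0.0]
ft_force: [0.3, -0.3, 0.4]
width: 30.2
grasp_force: 0.0
```

servo_tool(
  deltas=[
    [[0, 0, 0], [0, 0, 0.6]],
    [[0, 0, 0], [0, 0, 0.6]],
    [[0, 0, 0], [0, 0, 0.6]],
    [[0, 0, 0], [0, 0, 0.6]],
    [[0, 0, 0], [0, 0, 0.6]],
  ],
)

```text
t: 11.43
ee_pos: [538.6, -134.2, 187.7]
orientation: [-2.262, -2.179, 0.001]
ft_force: [0.2, -0.6, 0.4]
width: 63.6
grasp_force: 0.0
```

servo_tool(
  deltas=[
    [[0, 0, 0], [0, 0, 0.1]],
    [[0, 0, 0], [0, 0, 0.16]],
    [[0, 0, 0], [0, 0, 0.16]],
    [[0, 0, 0], [0, 0, 0.16]],
    [[0, 0, 0], [0, 0, 0.16]],
  ],
)

```text
t: 11.85
ee_pos: [538.8, -134.2, 188.2]
orientation: [-2.421, -2.001, 0.001]
ft_force: [0.4, -0.0, 0.0]
width: 87.5
grasp_force: 0.0
```

Run:
```python
from h import *
from fit import fitall
from go import go
fitall(get_image("wrist"))
go(539.2,-134.2,133,78.8)
```

```text
base 6096 centre [ 662.5 -130.5] size [244.3 207.6] ang 27.6
grip z 157.0 191.0
grip 1118 centre [ 539.1 -134.1] size [39.2 13.3] ang 80.8
grip top 993 centre [ 539.1 -134.1] size [39.2 13.2] ang 81.0
t 11.9 tcp [ 538.9 -134.3  188.3] yaw 79.15 tilt [-0.0004  0.0001] q [-0.27  0.33  1.79 -0.    1.03 -0.08] F [ 0.  -0.4 -0.6] M [ 0.   -0.03  0.03] w 87.7 0.0
shift [ 0.1  0.3 55.3] norm 55.0 turnz 0.0061
```

servo_tool(
  deltas=[
    [[0, 0.3, 20], [0, 0, 0]],
    [[0, 0.3, 40], [0, 0, 0]],
    [[0, 0.3, 55], [0, 0, 0]],
    [[0, 0.3, 55], [0, 0, 0]],
    [[0, 0.3, 55], [0, 0, 0]],
  ],
)

```text
t: 12.32
ee_pos: [538.9, -134.2, 133.1]
orientation: [-2.421, -2.0, 0.002]
ft_force: [-0.1, 0.7, -0.0]
width: 87.8
grasp_force: 0.0
```

servo_tool(
  deltas=[
    [[0, 0, 0], [0, 0, 0]],
    [[0, 0, 0], [0, 0, 0]],
    [[0, 0, 0], [0, 0, 0]],
    [[0, 0, 0], [0, 0, 0]],
    [[0, 0, 0], [0, 0, 0]],
  ],
  grip=1,
)

```text
t: 12.73
ee_pos: [539.7, -134.4, 134.3]
orientation: [2.422, 1.999, 0.001]
ft_force: [0.2, -0.5, -0.3]
width: 58.2
grasp_force: 0.0
```

servo_tool(
  deltas=[
    [[0, 0, 0], [0, 0, 0]],
    [[0, 0, 0], [0, 0, 0]],
    [[0, 0, 0], [0, 0, 0]],
    [[0, 0, 0], [0, 0, 0]],
    [[0, 0, 0], [0, 0, 0]],
  ],
)

```text
t: 13.15
ee_pos: [539.4, -134.3, 133.6]
orientation: [-2.423, -2.0, 0.0]
ft_force: [0.3, -0.5, 0.1]
width: 24.7
grasp_force: 0.0
```

servo_tool(
  deltas=[
    [[0, 0, 0], [0, 0, 0]],
    [[0, 0, 0], [0, 0, 0]],
  ],
)

```text
t: 13.32
ee_pos: [538.8, -134.1, 133.6]
orientation: [-2.422, -1.999, 0.001]
ft_force: [-0.4, 0.2, -0.6]
width: 13.7
grasp_force: 30.0
```

```bash
python3 go.py 539.2 -134.2 133 78.8
```

```text
t 13.32 tcp [ 538.8 -134.1  133.6] yaw 79.07 tilt [-0.0014  0.0006] q [-0.27  0.4   1.83  0.    0.92 -0.07] F [-0.4  0.2 -0.6] M [-0.03 -0.12 -0.02] w 13.7 30.0
shift [-0.   0.4  0.6] norm 1.0 turnz 0.0046
```

Firm grip (13.7 mm, 30 N). Now I turn by about 0.99 rad.

servo_tool(
  deltas=[
    [[0, 0, 0], [0, 0, -0.1]],
    [[0, 0, 0], [0, 0, -0.2]],
    [[0, 0, 0], [0, 0, -0.3]],
    [[0, 0, 0], [0, 0, -0.4]],
    [[0, 0, 0], [0, 0, -0.5]],
  ],
)

```text
t: 13.73
ee_pos: [539.0, -134.1, 133.6]
orientation: [-1.846, -2.541, 0.0]
ft_force: [-1.8, 1.0, 1.6]
width: 13.5
grasp_force: 30.0
```

servo_tool(
  deltas=[
    [[0, 0, 0], [0, 0, -0.1]],
    [[0, 0, 0], [0, 0, -0.2]],
    [[0, 0, 0], [0, 0, -0.3]],
    [[0, 0, 0], [0, 0, -0.4]],
    [[0, 0, 0], [0, 0, -0.49]],
  ],
)

```text
t: 14.15
ee_pos: [539.1, -134.0, 133.6]
orientation: [-1.175, -2.913, -0.0]
ft_force: [-1.4, 1.4, 1.4]
width: 13.6
grasp_force: 30.0
```

servo_tool(
  deltas=[
    [[0, 0, 0], [0, 0, 0]],
    [[0, 0, 0], [0, 0, 0]],
    [[0, 0, 0], [0, 0, 0]],
  ],
)

```text
t: 14.4
ee_pos: [539.1, -134.0, 133.6]
orientation: [-1.186, -2.908, -0.0]
ft_force: [-1.3, 2.9, 2.5]
width: 13.6
grasp_force: 30.0
```

```bash
python3 line.py
python3 - <<'E'
import cv2,numpy as np
a=cv2.imread("pics/sceneL.png")[130:290,170:350]; b=cv2.imread("pics/sideL.png")[120:280,190:370]
cv2.imwrite("pics/L3.png",cv2.resize(np.hstack([a,b]),None,fx=2.2,fy=2.2,interpolation=cv2.INTER_CUBIC))
E
```

```text
t 14.4 tcp [ 539.1 -134.   133.6] yaw 135.64 tilt [-0.0007  0.0005] q [-0.27  0.4   1.83  0.    0.91 -1.06] F [-1.3  2.9  2.5] M [ 0.34  0.19 -0.04] w 13.6 30.0
shift [ -0.2  -0.  -25.1] norm 25.0 turnz -0.0046
scene 147
 yaw 102.25 n 133 extent 313.0 nut offset(left+) 4.17 pivot offset 0.38
side 159
 yaw 102.39 n 143 extent 306.0 nut offset(left+) 1.73 pivot offset -1.36
wrist 963
 yaw 102.38 n 963 extent 151.0 nut offset(left+) 2.92 pivot offset -0.21
```

View pics/L3.png

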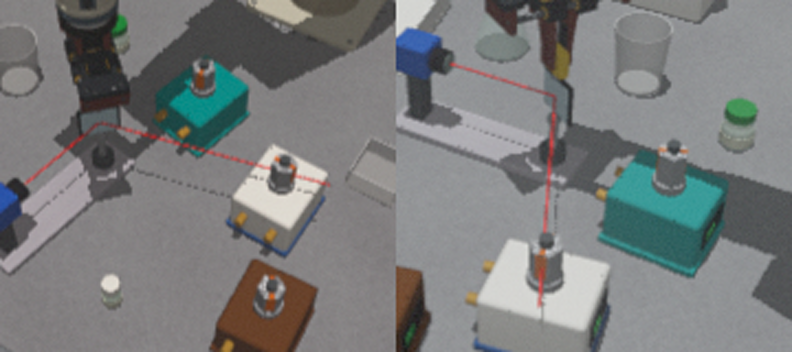

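The line reaches the nut and passes a couple of mm to one side of its middle: scene crop (290,172), side crop (543,265). I do one image-relative check using the nut's top in each camera.

Run:
```python
from h import *
for n in("sceneL","sideL","w2"):
    p=np.load(n+".npy",allow_pickle=True).item()
    v,u=np.nonzero(p["depth"]>0); W=world(p,np.c_[u,v]); near=np.hypot(W[:,0]-476,W[:,1]-141)<28
    for lo,hi,z in((131,136,133),(141,147,144)):
        s=near&(W[:,2]>lo)&(W[:,2]<hi); P=atz(p,np.c_[u,v][s]+0.0,z)[:,:2]; r=cv2.minAreaRect(P.astype(np.float32))
        print(n,z,s.sum(),"ray-plane centre",np.round(r[0],1),"size",np.round(r[1],1))
    s=(np.hypot(W[:,0]-476,W[:,1]-141)<85)&(abs(W[:,2]-80)<3); P=atz(p,np.c_[u,v][s],80)[:,:2]; r=cv2.minAreaRect(P.astype(np.float32)); print("  block",np.round(r[0],1),np.round(r[1],1))
for n in("scene0","side0","w3"):
    p=np.load(n+".npy",allow_pickle=True).item()
    v,u=np.nonzero(p["depth"]>0); W=world(p,np.c_[u,v]); h=cv2.cvtColor(p["frame"],cv2.COLOR_BGR2HSV)[v,u].astype(int)
    s=(h[:,0]>20)&(h[:,0]<35)&(h[:,1]>150)&(W[:,2]>186)&(W[:,2]<193)&(np.hypot(W[:,0]-539,W[:,1]+134)<40)
    P=atz(p,np.c_[u,v][s],189)[:,:2]; r=cv2.minAreaRect(P.astype(np.float32)); print(n,"bar",s.sum(),np.round(r[0],1),np.round(r[1],1))
```

```text
sceneL 133 35 ray-plane centre [478.1 140. ] size [30.5 31. ]
sceneL 144 11 ray-plane centre [478.9 140.1] size [ 9.7 13.8]
  block [481.5 141.1] [ 98.2 118.8]
sideL 133 79 ray-plane centre [475.  142.1] size [33.4 31.6]
sideL 144 30 ray-plane centre [473.2 145.1] size [13.3 15.8]
  block [474.  145.4] [ 98.9 117.2]
w2 133 624 ray-plane centre [475.8 140.7] size [36.3 32.1]
w2 144 195 ray-plane centre [475.4 140.9] size [14.8 15.2]
  block [476.3 140.6] [ 97.  117.2]
scene0 bar 34 [ 543.1 -133.5] [41.1 13.8]
side0 bar 29 [ 536.7 -129.5] [38.2  9.6]
w3 bar 562 [ 539.2 -134. ] [39.4 13.4]
```

servo_tool(
  deltas=[
    [[0, 0, 0], [0, 0, -0.005]],
    [[0, 0, 0], [0, 0, -0.005]],
    [[0, 0, 0], [0, 0, -0.005]],
  ],
)

```text
t: 14.8
ee_pos: [539.1, -134.1, 133.6]
orientation: [-1.175, -2.913, -0.0]
ft_force: [-3.7, 3.9, 2.6]
width: 13.8
grasp_force: 30.0
```

```bash
python3 line.py
```

```text
t 14.8 tcp [ 539.1 -134.1  133.6] yaw 136.06 tilt [-0.0006  0.0005] q [-0.27  0.4   1.83  0.    0.91 -1.07] F [-3.7  3.9  2.6] M [ 0.63  0.34 -0.11] w 13.8 30.0
shift [ -0.1  -0.  -25.1] norm 25.0 turnz 0.0028
scene 145
 yaw 103.23 n 131 extent 312.0 nut offset(left+) -0.24 pivot offset 0.78
side 161
 yaw 103.07 n 126 extent 313.0 nut offset(left+) -1.81 pivot offset -1.54
wrist 957
 yaw 103.15 n 957 extent 150.0 nut offset(left+) -0.86 pivot offset -0.18
```

servo_tool(
  deltas=[
    [[0, 0, 0], [0, 0, 0.002]],
    [[0, 0, 0], [0, 0, 0.002]],
    [[0, 0, 0], [0, 0, 0.002]],
  ],
)

```text
t: 15.2
ee_pos: [539.1, -134.1, 133.6]
orientation: [-1.178, -2.912, -0.0]
ft_force: [-3.5, 4.5, 2.9]
width: 13.7
grasp_force: 30.0
```

```bash
python3 line.py
```

```text
t 15.2 tcp [ 539.1 -134.1  133.6] yaw 135.94 tilt [-0.0007  0.0004] q [-0.27  0.4   1.83  0.    0.91 -1.07] F [-3.5  4.5  2.9] M [ 0.6   0.33 -0.09] w 13.7 30.0
shift [ -0.1   0.  -25.1] norm 25.0 turnz 0.0008
scene 139
 yaw 102.92 n 125 extent 312.0 nut offset(left+) 1.27 pivot offset 0.79
side 167
 yaw 102.61 n 139 extent 306.0 nut offset(left+) -0.15 pivot offset -2.16
wrist 955
 yaw 102.89 n 955 extent 151.0 nut offset(left+) 0.42 pivot offset -0.21
```

The line is now 0.4 mm from the nut's middle by the wrist camera, and the grip is steady. I hand in.

```bash
python3 -c "
from h import *
print(close_job())"
```

```text
the job is handed in; nothing more can be done
None
```

I turned the nut fully home against its stop, its stripes facing the block's sides, and I'm holding the mirror with the red line about 0.4 mm from the nut's middle by the wrist camera (up to about 1.5 mm by the other two); the first mirror grip closed above the bar and slipped off, so I regripped lower, and the job was handed in at about 15 s with no verdict returned.

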